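# Rewind the balance spring of a roll-top pantry door

### The job

The slatted roll-top door no longer stays up because its balance spring has run down: turn the crank on top of the shelf unit clockwise (seen from above) until the heavy resistance suddenly drops away, and stop there, certainly within a quarter turn, so as not to overwind it. Then slide the red locking knob gently all the way home, away from the robot's side of the shelf, without forcing it. Let go of everything and leave the jar, the bowl and the spoon rest where they stand.

Things in the scene. Friction and masses are not known exactly. Their poses are not given: they have to be found in the camera images.
- cabinet: pale oak shelf unit, 280 deep (x) x 700 wide (y) x 180 mm high, fixed; origin at the centre of its underside, -x is its slatted door side, facing the robot
- winder: grey base plate, 100 (x) x 340 (y) x 12 mm, fixed flat on top of the shelf unit (plate's underside at z = 180 mm), carrying the crank at its +y end and the locking slide at its -y end; origin at the centre of its underside; may be turned a little relative to the shelf unit
- crank_axis (a point): point on the crank's vertical axis, 80 mm to +y of the winder's origin, 36 mm above the plate's underside (mid-height of the crank arm; the arm is 8 mm thick, so its top is 40 mm above the plate's underside)
- knob_top (a point): centre of the top of the black crank handle: an upright round handle, 20 mm diameter, 42 mm tall, standing on the crank arm (its lower end 41 mm above the plate's underside), 50 mm from the crank axis; it spins freely on its pin, so it may be gripped firmly while the hand keeps its heading
- crank (a joint): crank angle, rad; grows clockwise seen from above (winding); at 0 the arm points to the winder's +x; starts between -1.6 and 1.6. Winding takes about 15 N along the circle at the handle for 0.9 to 2.5 turns (differs each time, nothing shows it), then suddenly only 1 N. If the hand pauses, the load felt may sink to few N; it climbs again on moving. It cannot turn back past the drop
- lock_top (a point): centre of the top of the red round locking knob: 18 mm diameter, 30 mm tall above its 8 mm thick steel slide plate (30 x 24 mm), the knob's top 51 mm above the winder plate's underside; it slides along the winder's +x, away from the door side, starting 15 mm to -x and 100 mm to -y of the winder's origin
- lock (a joint): travel of the locking slide in m: 0 open (start), 0.030 fully home at its stop. It slides with about 3 N of friction, but is blocked after about 4 mm until the crank has been wound to where the resistance drops; pressing it against the block or the end stop with more than 30 N damages it
- overwind (a joint): hidden tell-tale inside the winder, in m: 0 at the start; the crank begins to push it up about 2.1 rad after the resistance has dropped, 12 mm per rad; above 0.003 the spring is overwound
- jar: lidded glass jar on the unit's top, 72 mm diameter, 100 mm high; origin at the centre of its underside; leave alone
- bowl: blue ceramic bowl on the unit's top, 110 mm diameter, 45 mm high; origin at the centre of its underside; leave alone
- spoon_rest: white ceramic spoon rest, a dish of 90 mm diameter, 16 mm high, on the unit's top; origin at the centre of its underside; leave alone

How it is judged:
By the outcome, as a careful person would: the job done as asked, in the order asked, and still so for the second after the job is handed in, with the robot touching nothing.
It also fails if it takes over 72 s, if anything falls off the work surface, if the arm or the gripper's body presses on something with over 40 N, if the wrist force passes 120 N, or if a joint passes its speed limit or range.

### The arm

A 7-joint arm with a two-finger parallel gripper is mounted at the origin on the work surface. World frame = base frame: x ahead of the robot, y to its left, z up, the work surface at z = 0. Lengths are in m, angles in rad, forces in N, time in s.
With the tool pointing down it reaches from about 0.4 to 0.85 m from the base axis. Payload 10.4 kg.
Tool frame: the origin (TCP) lies at the very end of the fingers, on their centre line; the grasp point (between the pads) lies r.tcp_to_grasp behind it (r.tcp_to_grasp is the distance from the TCP to the grasp point, in m); z points along the fingers, y is the line along which they close (so a half turn about z gives the same grasp; the last joint's range is limited). The gripper opens to 87 mm and grips with 3 to 60 N. Pads are 19 mm wide; open, the fingers measure 117 mm over their backs; the gripper's body (75 mm by 190 mm) begins 51 mm behind the grasp point.
Start: joints at [1.152, 0.332, -0.065, 1.46, 0.022, 1.35, -0.088], TCP at [0.241, -0.577, 0.223] pointing down, gripper open.
Joint ranges: [-2.6, 2.6], [-0.5, 2.12], [-1.47, 1.34], [0.16, 2.42], [-1.27, 4.41], [0.06, 2.06], [-2.6, 2.6]. Speed limits (rad/s): [2.22, 2.22, 2.79, 2.79, 3.14, 3.14, 3.14].

### API

Orientations are given as a unit quaternion [x, y, z, w].
In Python, from bench import monitor, cams, ticket, r gives the robot as it stands.
- The arm moves only by the shell command python3 -m crank 'ROWS' [OPENING] [FORCE]. ROWS is a JSON object whose one key "steps" holds a list of rows, each a list of 2 entries, a list of its own where there are three numbers: the shift along the world's x, y, z in units of 25 mm (1.0 is 25 mm), then the turn, a rotation vector about the world's x, y, z in units of 5 degrees (1.0 is 5 degrees). In form: {"steps": [[[x, y, z], [ax, ay, az]], ...]}. A call has 1 to 10 rows; each row shifts and turns the commanded pose from where the row before left it; what a row does not reach is not made up. A row lasts 1/12 s, in which the tool goes at most 41.7 mm and 7.16 degrees, less where a joint would pass 70% of its speed; a pose out of reach is approached as far as the arm can. A call is refused whole if a number of a shift passes 1 or a number of a turn 1, either way. A call with a gripper value outside its range is refused whole. OPENING is the finger opening in mm, from 0 to 87, set as the call begins (- or left out, the last holds). The fingers move at their own pace and stop on an object; FORCE is the grip in N (left out, the last holds). Time passes only in rows, so rows that do not move let the fingers close. It gives the time, the measured TCP pose, the force, the opening and the grip force at its end, in the units of the state.
- monitor.read_state(): the state, without advancing time (a new reading comes with each control period).
- cams.camera(name): name is "scene" or "top"; returns a dict with "pixels" (420x560x3 uint8, blue, green, red), "z_map" (420x560 float32, m along the optical axis (not along the pixel's ray), 0 where there is no reading), "vfov" (degrees; the focal length in pixels is half the picture's height over the tangent of half this angle, whatever the lens; pixels are square), "cx", "cy" (the principal point, pixels), "T" (4x4, takes a point from camera to world coordinates). Camera axes: x right, y up, looking along -z (the intrinsics and any distortion apply to the point x, -y, -z); pixel columns grow to the right and rows downward; lengths in m; the calibration is good to about 2 mm. A picture is of the moment at which its call begins.
- ticket.close_job(): hands the job in; it is judged then, once.
The state is a dict: "time": time; "joint_positions": joint angles; "joint_vel": joint speeds; "joint_torque": joint torques, N m; "ee_pos": TCP position; "eef_rot": TCP orientation; "ft_force": force on the tool from outside, world axes, zero at the start; "torque": the same for the moment, N m; "width": finger opening in m; "grip_force": force on a finger pad.
Only numpy, scipy, OpenCV 4.12 (cv2) and the standard library are available. Lean on these libraries where they do the work, as an engineer would, in place of code of your own. Each camera call takes 0.05 s, during which the arm holds its last target. There are 200 camera calls.

## Working session

There is one attempt and no reset: what is moved stays moved. The work goes in short steps, Python scripts to look and compute and a shell command to move; the robot and the scene stay as the last step left them, time stands still between calls to the robot, and variables do not carry over. Pictures are saved under pics/ and viewed, at most 10 in all, crops included, and the job is handed in when it is done.

```bash
ls; mkdir -p pics; python3 - <<'E'
from bench import monitor,cams,r
import cv2,numpy as np
print(r.tcp_to_grasp, monitor.read_state())
for n in("scene","top"):
    c=cams.camera(n); cv2.imwrite(f"pics/{n}.png",c["pixels"]); np.savez(f"{n}.npz",**c)
    print({k:v for k,v in c.items() if k not in("pixels","z_map")})
E
```

```text
pics
0.0187 {'time': 0.0, 'joint_positions': array([ 1.15242142,  0.33286087, -0.06472318,  1.46095194,  0.02161264,
        1.34989037, -0.08852706]), 'joint_vel': array([-0.00170476, -0.00072559,  0.00137838, -0.00301443,  0.00172214,
        0.00060271,  0.00155292]), 'joint_torque': array([-7.07925719e-04, -6.23265982e+01,  2.41326622e-02, -3.89890909e+01,
       -6.14701537e-02,  4.00746579e-02,  9.87597605e-05]), 'ee_pos': array([ 0.24080513, -0.5763254 ,  0.2217558 ]), 'eef_rot': array([ 9.80481991e-01,  1.96607643e-01, -1.73578099e-04, -6.85532449e-04]), 'ft_force': array([ 0.40473786, -0.67448125,  0.30815497]), 'torque': array([0.05710036, 0.01753381, 0.07003327]), 'grip_force': 0.0, 'width': 0.08679655614249089}
{'vfov': 55.11183200615411, 'cx': 277.1337734107604, 'cy': 213.78906295154778, 'T': array([[-0.80225604, -0.37894103,  0.46129051,  1.02355914],
       [ 0.59695847, -0.50264604,  0.62528996,  0.60915   ],
       [-0.00508217,  0.77701393,  0.62946289,  0.75474038],
       [ 0.        ,  0.        ,  0.        ,  1.        ]])}
{'vfov': 43.56156914804661, 'cx': 282.9656808559527, 'cy': 206.8938127483773, 'T': array([[ 0.0101596 ,  0.99363025, -0.11223057,  0.48928704],
       [-0.99993981,  0.00963044, -0.00525602,  0.02573554],
       [-0.00414171,  0.11227721,  0.99366829,  1.38786822],
       [ 0.        ,  0.        ,  0.        ,  1.        ]])}
```

View pics/top.png

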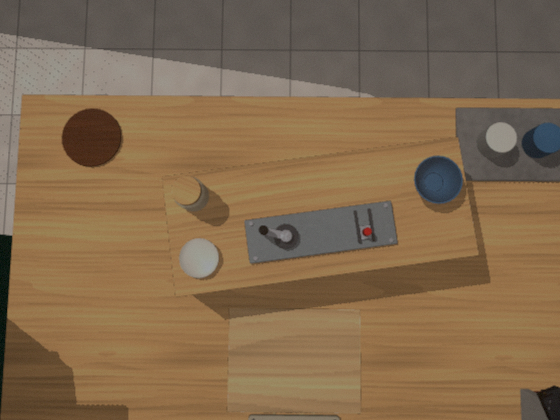

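View pics/scene.png

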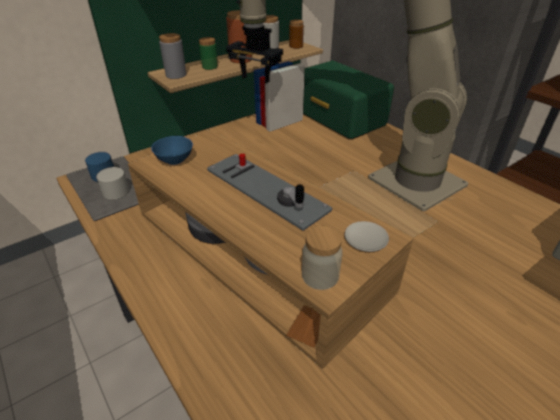

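The top view shows the grey plate with corners at about (247,220), (388,202), (397,244) and (254,263). The black handle is near (264,230), the hub near (287,236) and the red knob near (367,232). The jar, dish and bowl are well clear of the plate.

```bash
cat > h.py <<'E'
import numpy as np,cv2
def load(n): return dict(np.load(n+".npz"))
def onplane(c,u,v,z):
    f=c["pixels"].shape[0]/2/np.tan(np.radians(c["vfov"])/2)
    d=c["T"][:3,:3]@np.array([(u-c["cx"])/f,-(v-c["cy"])/f,-1.]); o=c["T"][:3,3]
    return o+d*(z-o[2])/d[2]
def depthpt(c,u,v):
    f=c["pixels"].shape[0]/2/np.tan(np.radians(c["vfov"])/2); z=float(c["z_map"][int(round(v)),int(round(u))])
    return c["T"][:3,:3]@(z*np.array([(u-c["cx"])/f,-(v-c["cy"])/f,-1.]))+c["T"][:3,3]
def blobs(m,lo=8):
    n,_,s,ce=cv2.connectedComponentsWithStats(m.astype(np.uint8))
    return [(ce[i],s[i]) for i in range(1,n) if s[i][4]>=lo]
E
python3 - <<'E'
from h import *
for n,roi in(("top",(190,270,235,405)),("scene",(145,225,200,335))):
    c=load(n); p=c["pixels"].astype(int); b,g,rr=p[...,0],p[...,1],p[...,2]
    R=np.zeros(b.shape,bool); R[roi[0]:roi[1],roi[2]:roi[3]]=1
    print(n)
    for nm,m in(("red",R&(rr>110)&(rr>2*g)&(rr>2*b)),("black",R&(p.max(2)<45))):
        for ce,s in blobs(m): print(nm,ce.round(1),s,depthpt(c,*ce).round(4))
    grey=R&(p.max(2)-p.min(2)<28)&(p.max(2)>45)
    k=max(cv2.findContours(cv2.morphologyEx(grey.astype(np.uint8),cv2.MORPH_CLOSE,np.ones((5,5))),cv2.RETR_EXTERNAL,2)[0],key=cv2.contourArea)
    w=np.array([onplane(c,*q[0],.192)[:2] for q in k],np.float32)
    rect=cv2.minAreaRect(w); print(rect); print(cv2.boxPoints(rect))
    if n=="top":
        z=c["z_map"]; 
        for u,v in((264,230),(367,232),(287,236),(340,250),(367,170)): print(u,v,depthpt(c,u,v).round(4))
t=load("top")["pixels"];s=load("scene")["pixels"]
cv2.imwrite("pics/crop.png",np.hstack([cv2.resize(t[195:270,240:400],None,fx=2.5,fy=2.5,interpolation=2),np.zeros((187,1,3),np.uint8)])[:, :400]) 
a=cv2.resize(t[195:270,240:400],(640,300),interpolation=2); b=cv2.resize(s[145:225,200:340],(525,300),interpolation=2)
cv2.imwrite("pics/crop.png",np.vstack([a,np.pad(b,((0,0),(0,115),(0,0)))]))
E
```

```text
top
red [367.4 231. ] [364 228   8   7  45] [ 0.5683 -0.1545  0.2322]
black [263.2 229.8] [260 226   8   9  50] [0.5666 0.0738 0.2602]
((0.5684955716133118, -0.05377949774265289), (0.09925856441259384, 0.33852237462997437), 8.18891716003418)
[[ 0.4952632   0.1066868 ]
 [ 0.54348147 -0.22838393]
 [ 0.6417279  -0.2142458 ]
 [ 0.5935097   0.12082493]]
264 230 [0.566  0.0718 0.2642]
367 232 [ 0.5659 -0.1534  0.2335]
287 236 [0.5563 0.0223 0.2185]
340 250 [ 0.5271 -0.0979  0.1955]
367 170 [ 0.7138 -0.1625  0.1818]
scene
red [241.8 156.1] [239 154   6   8  24] [ 0.5736 -0.1485  0.2316]
black [244.3 170.1] [237 167  15   8  18] [ 0.578  -0.1336  0.1996]
black [299.3 193.8] [295 185   9  18 131] [0.5739 0.0796 0.2476]
black [285.3 202.2] [278 197  17   9  72] [0.5794 0.0385 0.2026]
((0.5736406445503235, -0.05045633018016815), (0.10387523472309113, 0.34319770336151123), 8.103983879089355)
[[ 0.49803138  0.11210725]
 [ 0.546412   -0.22766322]
 [ 0.6492499  -0.21301991]
 [ 0.6008693   0.12675056]]Traceback (most recent call last):
  File "<stdin>", line 16, in <module>
    return _nx.concatenate(arrs, 1, dtype=dtype, casting=casting)
           ~~~~~~~~~~~~~~~^^^^^^^^^^^^^^^^^^^^^^^^^^^^^^^^^^^^^^^
ValueError: all the input array dimensions except for the concatenation axis must match exactly, but along dimension 0, the array at index 0 has size 188 and the array at index 1 has size 187
```

```bash
python3 - <<'E'
from h import *
c=load("top"); print("handle top view",onplane(c,263.5,229.8,.263),"red",onplane(c,367.4,231,.231),"jar",onplane(c,187,189,.28))
s=load("scene"); print("scene handle",onplane(s,299.3,187.5,.263),"red",onplane(s,241.8,155,.231))
a=cv2.resize(c["pixels"][195:270,240:400],(640,300),interpolation=2); b=cv2.resize(s["pixels"][145:225,200:340],(525,300),interpolation=2)
cv2.imwrite("pics/crop.png",np.vstack([a,np.pad(b,((0,0),(0,115),(0,0)))]))
E
```

```text
handle top view [0.56651584 0.07291204 0.263     ] red [ 0.56832616 -0.15463867  0.231     ] jar [0.6508111  0.23650711 0.28      ]
scene handle [0.57322667 0.07812139 0.263     ] red [ 0.57022633 -0.15396778  0.231     ]
```

View pics/crop.png

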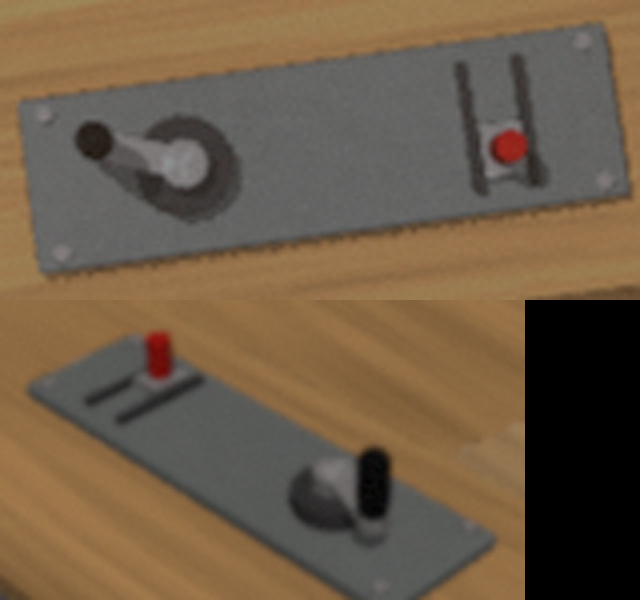

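```bash
python3 -m crank '{"steps": [[[0,0,1],[0,0,-0.29]],[[0,0,1],[0,0,-0.29]],[[0.5,1,1],[0,0,-0.29]],[[0.5,1,0.5],[0,0,-0.29]],[[0.5,1,0],[0,0,-0.29]],[[0.5,1,0],[0,0,-0.29]],[[0.5,1,0],[0,0,-0.29]],[[0.5,1,0],[0,0,-0.29]],[[0.5,1,0],[0,0,-0.29]],[[0.5,1,0],[0,0,-0.29]]]}' 50 40
```

```text
time: 0.93
ee_pos: [0.3413, -0.3753, 0.3098]
eef_rot: [0.997, 0.071, -0.0, -0.0]
ft_force: [-0.3, -0.1, 0.9]
width: 0.05
grip_force: 0.0
```

The crop confirms the handle at about (263,230) px and the hub at (286,236) px, so the measured radius is about 50 mm. The lock knob is at (367,231) px. I'll carry on above the handle at about (0.568, 0.074).

```bash
python3 -m crank '{"steps": [[[0.5,1,0],[0,0,0]],[[0.5,1,0],[0,0,0]],[[0.5,1,0],[0,0,0]],[[0.5,1,0],[0,0,0]],[[0.5,1,0],[0,0,0]],[[0.5,1,0],[0,0,0]],[[0.5,1,0],[0,0,0]],[[0.5,1,0],[0,0,0]],[[0.5,1,0],[0,0,0]],[[0.5,1,0],[0,0,0]]]}' && python3 -m crank '{"steps": [[[0.5,1,0],[0,0,0]],[[0.5,1,0],[0,0,0]],[[0.5,1,0],[0,0,0]],[[0.5,1,0],[0,0,0]],[[0.5,1,0],[0,0,0]],[[0.5,1,0],[0,0,0]],[[0.5,1,0],[0,0,0]],[[0.5,1,0],[0,0,0]],[[0,0,0],[0,0,0]],[[0,0,0],[0,0,0]]]}'
python3 - <<'E'
from bench import cams
import cv2,numpy as np
a=cams.camera("top")["pixels"][150:290,220:400]; b=cams.camera("scene")["pixels"][110:240,220:400]
cv2.imwrite("pics/above.png",np.vstack([cv2.resize(a,None,fx=2,fy=2),cv2.resize(b,None,fx=2,fy=2)]))
E
```

```text
time: 1.77
ee_pos: [0.4662, -0.1254, 0.3099]
eef_rot: [0.997, 0.071, -0.0, 0.0]
ft_force: [0.3, -0.6, 0.1]
width: 0.0496
grip_force: 0.0
time: 2.6
ee_pos: [0.5659, 0.075, 0.3093]
eef_rot: [0.997, 0.073, -0.001, -0.0]
ft_force: [-0.4, -1.4, 0.1]
width: 0.05
grip_force: 0.0
```

View pics/above.png

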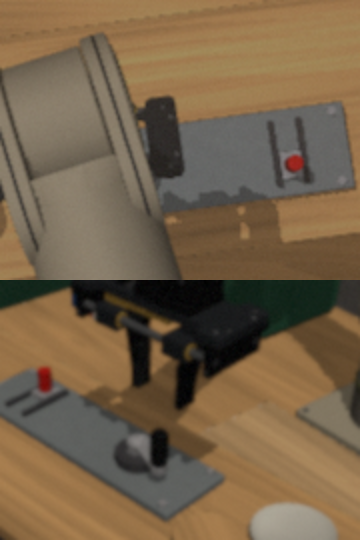

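The fingers hang above the handle with the jaw straddling it along the plate's length. I'll descend, then close.

```bash
python3 -m crank '{"steps": [[[0.08,0,-0.5],[0,0,0]],[[0,0,-0.7],[0,0,0]],[[0,0,-0.7],[0,0,0]],[[0,0,-0.7],[0,0,0]],[[0,0,-0.5],[0,0,0]],[[0,0,-0.24],[0,0,0]],[[0,0,0],[0,0,0]],[[0,0,0],[0,0,0]]]}' && python3 -m crank '{"steps": [[[0,0,0],[0,0,0]],[[0,0,0],[0,0,0]],[[0,0,0],[0,0,0]],[[0,0,0],[0,0,0]],[[0,0,0],[0,0,0]],[[0,0,0],[0,0,0]],[[0,0,0],[0,0,0]],[[0,0,0],[0,0,0]]]}' 0 40
```

```text
time: 3.37
ee_pos: [0.5681, 0.073, 0.2269]
eef_rot: [0.997, 0.071, 0.0, 0.0]
ft_force: [-0.8, 0.0, 0.5]
width: 0.0499
grip_force: 0.0
time: 4.03
ee_pos: [0.5681, 0.0735, 0.2267]
eef_rot: [0.997, 0.071, 0.0, -0.0]
ft_force: [0.1, 0.9, 0.9]
width: 0.0193
grip_force: 40.0
```

```bash
cat > tab.py <<'E'
import numpy as np
for k in range(6):
    p=np.radians(77-60*k-6*np.arange(11)); q=np.round(2*np.c_[np.cos(p),np.sin(p)],2)
    print(77-60*k,' '.join(f"({a:.2f},{b:.2f})" for a,b in np.diff(q,axis=0)))
E
python3 tab.py
```

```text
77 (0.20,-0.06) (0.20,-0.08) (0.18,-0.10) (0.17,-0.11) (0.16,-0.14) (0.15,-0.15) (0.13,-0.16) (0.11,-0.18) (0.09,-0.19) (0.07,-0.20)
17 (0.05,-0.20) (0.03,-0.21) (0.01,-0.20) (-0.01,-0.21) (-0.04,-0.21) (-0.06,-0.20) (-0.08,-0.20) (-0.10,-0.18) (-0.11,-0.17) (-0.14,-0.16)
-43 (-0.15,-0.15) (-0.16,-0.13) (-0.18,-0.11) (-0.19,-0.09) (-0.20,-0.07) (-0.20,-0.05) (-0.21,-0.03) (-0.20,-0.01) (-0.21,0.01) (-0.21,0.04)
-103 (-0.20,0.06) (-0.20,0.08) (-0.18,0.10) (-0.17,0.11) (-0.16,0.14) (-0.15,0.15) (-0.13,0.16) (-0.11,0.18) (-0.09,0.19) (-0.07,0.20)
-163 (-0.05,0.20) (-0.03,0.21) (-0.01,0.20) (0.01,0.21) (0.04,0.21) (0.06,0.20) (0.08,0.20) (0.10,0.18) (0.11,0.17) (0.14,0.16)
-223 (0.15,0.15) (0.16,0.13) (0.18,0.11) (0.19,0.09) (0.20,0.07) (0.20,0.05) (0.21,0.03) (0.20,0.01) (0.21,-0.01) (0.21,-0.04)
```

```bash
python3 -m crank '{"steps": [[[0.20,-0.06,0],[0,0,0]],[[0.20,-0.08,0],[0,0,0]],[[0.18,-0.10,0],[0,0,0]],[[0.17,-0.11,0],[0,0,0]],[[0.16,-0.14,0],[0,0,0]],[[0.15,-0.15,0],[0,0,0]],[[0.13,-0.16,0],[0,0,0]],[[0.11,-0.18,0],[0,0,0]],[[0.09,-0.19,0],[0,0,0]],[[0.07,-0.20,0],[0,0,0]]]}'
```

```text
time: 4.87
ee_pos: [0.6039, 0.0442, 0.2268]
eef_rot: [0.997, 0.074, -0.0, -0.003]
ft_force: [-3.4, 15.3, 0.2]
width: 0.0188
grip_force: 40.0
```

Tangential load is about 15.6 N and radial about 1 N, so the circle is well centred. The drop can't come before 0.9 turn (324°), so winding on to 300° is safe.

```bash
python3 -m crank '{"steps": [[[0.05,-0.20,0],[0,0,0]],[[0.03,-0.21,0],[0,0,0]],[[0.01,-0.20,0],[0,0,0]],[[-0.01,-0.21,0],[0,0,0]],[[-0.04,-0.21,0],[0,0,0]],[[-0.06,-0.20,0],[0,0,0]],[[-0.08,-0.20,0],[0,0,0]],[[-0.10,-0.18,0],[0,0,0]],[[-0.11,-0.17,0],[0,0,0]],[[-0.14,-0.16,0],[0,0,0]]]}' && python3 -m crank '{"steps": [[[-0.15,-0.15,0],[0,0,0]],[[-0.16,-0.13,0],[0,0,0]],[[-0.18,-0.11,0],[0,0,0]],[[-0.19,-0.09,0],[0,0,0]],[[-0.20,-0.07,0],[0,0,0]],[[-0.20,-0.05,0],[0,0,0]],[[-0.21,-0.03,0],[0,0,0]],[[-0.20,-0.01,0],[0,0,0]],[[-0.21,0.01,0],[0,0,0]],[[-0.21,0.04,0],[0,0,0]]]}'
```

```text
time: 5.7
ee_pos: [0.5961, -0.0073, 0.227]
eef_rot: [0.997, 0.072, 0.003, -0.001]
ft_force: [16.7, 7.0, -6.3]
width: 0.0188
grip_force: 40.0
time: 6.53
ee_pos: [0.5481, -0.0245, 0.2269]
eef_rot: [0.997, 0.071, 0.003, -0.0]
ft_force: [16.6, -0.0, -7.2]
width: 0.0187
grip_force: 40.0
```

```bash
python3 -m crank '{"steps": [[[-0.20,0.06,0],[0,0,0]],[[-0.20,0.08,0],[0,0,0]],[[-0.18,0.10,0],[0,0,0]],[[-0.17,0.11,0],[0,0,0]],[[-0.16,0.14,0],[0,0,0]],[[-0.15,0.15,0],[0,0,0]],[[-0.13,0.16,0],[0,0,0]],[[-0.11,0.18,0],[0,0,0]],[[-0.09,0.19,0],[0,0,0]],[[-0.07,0.20,0],[0,0,0]]]}' && python3 -m crank '{"steps": [[[-0.05,0.20,0],[0,0,0]],[[-0.03,0.21,0],[0,0,0]],[[-0.01,0.20,0],[0,0,0]],[[0.01,0.21,0],[0,0,0]],[[0.04,0.21,0],[0,0,0]],[[0.06,0.20,0],[0,0,0]],[[0.08,0.20,0],[0,0,0]],[[0.10,0.18,0],[0,0,0]],[[0.11,0.17,0],[0,0,0]],[[0.14,0.16,0],[0,0,0]]]}'
```

```text
time: 7.37
ee_pos: [0.5111, 0.0066, 0.2268]
eef_rot: [0.998, 0.07, 0.002, 0.002]
ft_force: [11.4, -10.3, -4.8]
width: 0.0188
grip_force: 40.0
time: 8.2
ee_pos: [0.5188, 0.0556, 0.2265]
eef_rot: [0.998, 0.07, -0.002, 0.002]
ft_force: [-12.0, -8.3, 9.6]
width: 0.0191
grip_force: 40.0
```

```bash
python3 -m crank '{"steps": [[[0.15,0.15,0],[0,0,0]],[[0.16,0.13,0],[0,0,0]],[[0.18,0.11,0],[0,0,0]],[[0.19,0.09,0],[0,0,0]],[[0.20,0.07,0],[0,0,0]],[[0.20,0.05,0],[0,0,0]],[[0.21,0.03,0],[0,0,0]],[[0.20,0.01,0],[0,0,0]],[[0.21,-0.01,0],[0,0,0]],[[0.21,-0.04,0],[0,0,0]]]}'
```

```text
time: 9.03
ee_pos: [0.566, 0.074, 0.2265]
eef_rot: [0.997, 0.072, -0.003, 0.0]
ft_force: [-13.1, 1.3, 8.1]
width: 0.0189
grip_force: 40.0
```

```bash
python3 -m crank '{"steps": [[[0.20,-0.06,0],[0,0,0]],[[0.20,-0.08,0],[0,0,0]],[[0.18,-0.10,0],[0,0,0]],[[0.17,-0.11,0],[0,0,0]],[[0.16,-0.14,0],[0,0,0]],[[0.15,-0.15,0],[0,0,0]],[[0.13,-0.16,0],[0,0,0]],[[0.11,-0.18,0],[0,0,0]],[[0.09,-0.19,0],[0,0,0]],[[0.07,-0.20,0],[0,0,0]]]}'
```

```text
time: 9.87
ee_pos: [0.6038, 0.0442, 0.2268]
eef_rot: [0.997, 0.074, -0.0, -0.003]
ft_force: [-1.4, 12.8, 0.9]
width: 0.019
grip_force: 40.0
```

```bash
python3 -m crank '{"steps": [[[0.05,-0.20,0],[0,0,0]],[[0.03,-0.21,0],[0,0,0]],[[0.01,-0.20,0],[0,0,0]],[[-0.01,-0.21,0],[0,0,0]],[[-0.04,-0.21,0],[0,0,0]],[[-0.06,-0.20,0],[0,0,0]],[[-0.08,-0.20,0],[0,0,0]],[[-0.10,-0.18,0],[0,0,0]],[[-0.11,-0.17,0],[0,0,0]],[[-0.14,-0.16,0],[0,0,0]]]}'
```

```text
time: 10.7
ee_pos: [0.5961, -0.0074, 0.227]
eef_rot: [0.997, 0.072, 0.003, -0.001]
ft_force: [16.4, 8.5, -6.2]
width: 0.0189
grip_force: 40.0
```

```bash
python3 -m crank '{"steps": [[[-0.15,-0.15,0],[0,0,0]],[[-0.16,-0.13,0],[0,0,0]],[[-0.18,-0.11,0],[0,0,0]],[[-0.19,-0.09,0],[0,0,0]],[[-0.20,-0.07,0],[0,0,0]],[[-0.20,-0.05,0],[0,0,0]],[[-0.21,-0.03,0],[0,0,0]],[[-0.20,-0.01,0],[0,0,0]],[[-0.21,0.01,0],[0,0,0]],[[-0.21,0.04,0],[0,0,0]]]}'
```

```text
time: 11.53
ee_pos: [0.5451, -0.0238, 0.2267]
eef_rot: [0.997, 0.071, 0.0, -0.0]
ft_force: [2.3, 2.7, 0.3]
width: 0.019
grip_force: 40.0
```

Tangential load has fallen from about 15 N to under 2 N, and the tool's lag and vertical load have gone too, so this is the drop at about 1.3–1.5 turns. I'll release, lift, and move behind the lock knob with closed fingers.

```bash
python3 -m crank '{"steps": [[[0,0,0],[0,0,0]],[[0,0,0],[0,0,0]],[[0,0,0],[0,0,0]],[[0,0,0],[0,0,0]],[[0,0,0.3],[0,0,0]],[[0,0,0.7],[0,0,0]],[[0,0,0.7],[0,0,0]],[[0,0,0.7],[0,0,0]],[[0,0,0.5],[0,0,0]],[[0,0,0],[0,0,0]]]}' 50 10 && python3 -m crank '{"steps": [[[-0.06,-0.9,0],[0,0,0]],[[-0.06,-0.9,0],[0,0,0]],[[-0.05,-0.9,0],[0,0,0]],[[-0.05,-0.9,0],[0,0,0]],[[-0.05,-0.9,0],[0,0,0]],[[-0.05,-0.9,0],[0,0,0]],[[0,0,0],[0,0,0]],[[0,0,0],[0,0,0]],[[0,0,0],[0,0,0]]]}' 0 10
python3 - <<'E'
from bench import cams,monitor
from h import *
for n in("top","scene"):
    c=cams.camera(n); np.savez(n+"2.npz",**c); p=c["pixels"].astype(int); b,g,rr=p[...,0],p[...,1],p[...,2]
    for ce,s in blobs((rr>110)&(rr>2*g)&(rr>2*b)): print(n,"red",ce,s,onplane(c,*ce,.229))
t=load("top2")["pixels"][150:290,220:420];s=load("scene2")["pixels"][110:240,200:400]
cv2.imwrite("pics/lock.png",np.vstack([cv2.resize(t,None,fx=2,fy=2),cv2.resize(s,None,fx=2,fy=2)]))
E
```

```text
time: 12.37
ee_pos: [0.5466, -0.024, 0.302]
eef_rot: [0.997, 0.071, 0.002, 0.0]
ft_force: [-1.2, 0.4, -0.3]
width: 0.0496
grip_force: 0.0
time: 13.12
ee_pos: [0.5375, -0.1585, 0.2985]
eef_rot: [0.997, 0.072, -0.0, -0.0]
ft_force: [-0.7, -0.4, 0.2]
width: 0.0026
grip_force: 0.0
scene red [241.66666667 157.58974359] [239 153   6  13  39] [ 0.57559657 -0.1464585   0.229     ]
```

View pics/lock.png

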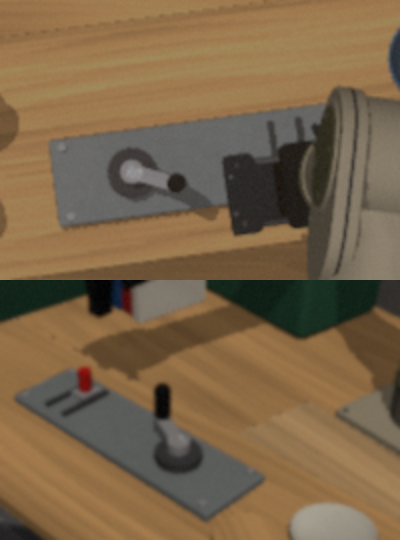

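The crank stayed at its released position, with the handle near (308,241) px in the top view. The red knob is untouched and clear of the fingers. I'll descend behind it.

```bash
python3 -m crank '{"steps": [[[0,0,-0.7],[0,0,0]],[[0,0,-0.8],[0,0,0]],[[0,0,-0.8],[0,0,0]],[[0,0,-0.7],[0,0,0]],[[0,0,-0.4],[0,0,0]],[[0,0,-0.18],[0,0,0]],[[0,0,0],[0,0,0]],[[0,0,0],[0,0,0]],[[0,0,0],[0,0,0]]]}'
```

```text
time: 13.97
ee_pos: [0.5381, -0.1591, 0.2108]
eef_rot: [0.997, 0.071, 0.001, 0.0]
ft_force: [-0.7, 0.1, 0.6]
width: 0.0003
grip_force: 0.0
```

```bash
python3 -m crank '{"steps": [[[0.16,0.02,0],[0,0,0]],[[0.16,0.02,0],[0,0,0]],[[0.12,0.02,0],[0,0,0]],[[0.08,0.01,0],[0,0,0]],[[0.08,0.01,0],[0,0,0]],[[0.08,0.01,0],[0,0,0]]]}'
```

```text
time: 14.47
ee_pos: [0.5545, -0.1571, 0.2096]
eef_rot: [0.997, 0.071, -0.0, 0.0]
ft_force: [-3.8, 0.4, 3.1]
width: 0.0005
grip_force: 1.5
```

```bash
python3 -m crank '{"steps": [[[0.08,0.01,0],[0,0,0]],[[0.08,0.01,0],[0,0,0]],[[0.08,0.01,0],[0,0,0]]]}'
```

```text
time: 14.72
ee_pos: [0.5606, -0.1562, 0.2096]
eef_rot: [0.997, 0.071, -0.0, 0.0]
ft_force: [-2.9, -0.1, 1.7]
width: 0.0005
grip_force: 1.5
```

```bash
python3 -m crank '{"steps": [[[0.08,0.01,0],[0,0,0]],[[0.08,0.01,0],[0,0,0]],[[0.08,0.01,0],[0,0,0]],[[0.08,0.01,0],[0,0,0]],[[0.08,0.01,0],[0,0,0]],[[0.08,0.02,0],[0,0,0]]]}'
```

```text
time: 15.22
ee_pos: [0.5727, -0.1545, 0.2096]
eef_rot: [0.997, 0.071, 0.0, 0.0]
ft_force: [-3.2, -1.3, 1.2]
width: 0.0004
grip_force: 1.6
```

```bash
python3 -m crank '{"steps": [[[0.06,0.01,0],[0,0,0]],[[0.06,0.01,0],[0,0,0]],[[0.04,0.01,0],[0,0,0]],[[0.04,0.01,0],[0,0,0]]]}'
```

```text
time: 15.55
ee_pos: [0.5776, -0.1537, 0.2096]
eef_rot: [0.997, 0.071, 0.0, 0.0]
ft_force: [-2.5, -2.4, 2.5]
width: 0.0
grip_force: 1.6
```

```bash
python3 -m crank '{"steps": [[[0.04,0,0],[0,0,0]],[[0.04,0.01,0],[0,0,0]]]}'
```

```text
time: 15.72
ee_pos: [0.5795, -0.1535, 0.2096]
eef_rot: [0.997, 0.071, -0.0, 0.0]
ft_force: [-5.0, -2.4, 2.2]
width: 0.0002
grip_force: 2.8
```

```bash
python3 -m crank '{"steps": [[[0.04,0.01,0],[0,0,0]],[[0,0,0],[0,0,0]]]}'
```

```text
time: 15.88
ee_pos: [0.5799, -0.1534, 0.2096]
eef_rot: [0.997, 0.071, -0.001, 0.0]
ft_force: [-6.9, -2.1, 4.2]
width: 0.0007
grip_force: 3.6
```

```bash
python3 -m crank '{"steps": [[[0.04,0,0],[0,0,0]],[[0,0,0],[0,0,0]]]}'
```

```text
time: 16.05
ee_pos: [0.5803, -0.1534, 0.2096]
eef_rot: [0.997, 0.071, -0.001, 0.0]
ft_force: [-9.9, -2.1, 6.3]
width: 0.0001
grip_force: 5.3
```

Force now climbs about 3 N per commanded mm while the tool barely moves, after about 29–30 mm of travel, so the slide is at its end stop. I'll back off, lift, retreat and check.

```bash
python3 -m crank '{"steps": [[[0.04,0,0],[0,0,0]],[[0,0,0],[0,0,0]]]}'; python3 -m crank '{"steps": [[[-0.3,-0.04,0],[0,0,0]],[[-0.4,-0.05,0],[0,0,0]],[[0,0,0.8],[0,0,0]],[[0,0,1],[0,0,0]],[[0,0,1],[0,0,0]],[[0,0,1],[0,0,0]],[[-0.2,-1,0],[0,0,0]],[[-0.2,-1,0],[0,0,0]],[[-0.2,-1,0],[0,0,0]],[[-0.2,-1,0],[0,0,0]]]}'; python3 -m crank '{"steps": [[[-0.3,-1,0],[0,0,0]],[[-0.3,-1,0],[0,0,0]],[[-0.3,-1,0],[0,0,0]],[[-0.3,-1,0],[0,0,0]],[[-0.3,-1,0],[0,0,0]],[[-0.3,-1,0],[0,0,0]],[[-0.3,-1,0],[0,0,0]],[[-0.3,-1,0],[0,0,0]],[[0,0,0],[0,0,0]],[[0,0,0],[0,0,0]]]}'
python3 - <<'E'
from bench import cams
from h import *
c=cams.camera("top"); p=c["pixels"].astype(int); b,g,rr=p[...,0],p[...,1],p[...,2]
for ce,s in blobs((rr>110)&(rr>2*g)&(rr>2*b)): print("red",ce,s[4],onplane(c,*ce,.231))
R=np.zeros(b.shape,bool);R[190:270,235:345]=1
for ce,s in blobs(R&(p.max(2)<45)): print("black",ce,s[4],onplane(c,*ce,.263))
cv2.imwrite("pics/end.png",c["pixels"])
E
```

```text
time: 16.22
ee_pos: [0.5806, -0.1534, 0.2096]
eef_rot: [0.997, 0.071, -0.002, 0.0]
ft_force: [-13.1, -0.9, 8.8]
width: 0.0006
grip_force: 7.2
time: 17.05
ee_pos: [0.5447, -0.2559, 0.3048]
eef_rot: [0.997, 0.072, 0.001, 0.0]
ft_force: [0.8, -0.1, 0.6]
width: 0.0004
grip_force: 0.0
time: 17.88
ee_pos: [0.4841, -0.4564, 0.304]
eef_rot: [0.998, 0.07, 0.0, -0.0]
ft_force: [0.7, 0.5, -0.1]
width: 0.0004
grip_force: 0.0
red [365.31914894 217.42553191] 47 [ 0.59830362 -0.15028178  0.231     ]
black [307.83018868 241.39622642] 53 [ 0.5426289  -0.02222012  0.263     ]
```

View pics/end.png

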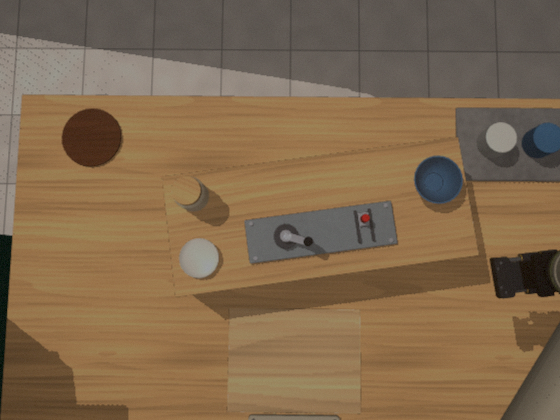

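The red knob moved from (367,231) to (365,217) px, which is 30.3 mm of travel, so it is fully home. The jar, bowl and spoon rest haven't moved, and the arm is clear.

```bash
python3 -c "
from bench import ticket; print(ticket.close_job())"
```

```text
the job is handed in; nothing more can be done
None
```

The job is handed in: I wound the crank until the resistance dropped (at about 1.3–1.5 turns, stopping within 60° of the drop), slid the red lock home (30 mm measured, about 16 N peak), and left the jar, bowl and spoon rest where they stood with the arm clear.

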